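Dry-fit a staggered wooden panel in a lever squeeze jig and hold it closed

ROBOT

A 6-joint arm with a two-finger parallel gripper is mounted at the origin on a cart in front of the work surface, level with it; the furniture and walls round the work are solid. World frame = base frame: x ahead of the robot, y to its left, z up, the work surface at z = 0. Lengths are in m, angles in degrees, forces in N, time in s.
With the tool pointing down it reaches from about 0.375 to 0.9 m from the base axis. Payload 3.1 kg.
Tool frame: the origin (TCP) lies on the centre line of the jaws, within the pads' length; the fingertips stand finger_overhang ahead of it and the grasp point (between the pads) lies 5 mm behind it (finger_overhang is the distance from the TCP to the fingertips, in m); z points along the fingers, y is the line along which they close (so a half turn about z gives the same grasp; the last joint's range is limited). The gripper opens to 87 mm and grips with 3 to 60 N. Pads are 19 mm wide; open, the fingers measure 117 mm over their backs; the gripper's body (75 mm by 190 mm) begins 51 mm behind the grasp point.
Start: joints at [-86.202, 30.224, 82.088, -0, 67.689, -10.227], TCP at [0.152, -0.606, 0.237] pointing down, gripper open.
Joint ranges: [-176.69, 176.69], [-43.24, 126.21], [12.49, 139.97], [-82, 262], [0, 151.66], [-163.58, 163.58]. Speed limits (degrees/s): [159.86, 159.86, 180, 180, 180, 180].

INTERFACE

Orientations are given as a 3x3 rotation matrix whose columns are the frame's x, y, z axes.
In Python, from rig import read_state, capture, calibration, hand_in, finger_overhang gives the robot as it stands.
- The arm moves only by the tool send_rows, never from a script. Its argument "plan" is a list of rows, each a list of 5 numbers: the closure in counts, from 0 (fully open) to 255 (shut), then the shift along the tool's x, y, z in m, then the turn about the tool's z in rad. A call has 1 to 20 rows; each row shifts and turns the commanded pose from where the row before left it, along the tool's axes as they then stand; what a row does not reach is not made up. A row lasts 1/12 s, in which the tool goes at most 41.7 mm and 7.16 degrees, less where a joint would pass 70% of its speed; a pose out of reach is approached as far as the arm can. A call is refused whole if a number of a shift passes 0.0417 or a number of a turn 0.125, either way. A call with a gripper value outside its range is refused whole. The fingers move at their own pace and stop on an object; the grip force is fixed at half the most. Time passes only in rows, so rows that do not move let the fingers close. It gives the time, the measured TCP pose, the force, the opening and the grip force at its end, in the units of the state.
- read_state(): the state, without advancing time (a new reading comes with each control period).
- capture(name): name is "scene" or "top" or "wrist"; returns (picture, depth): 420x560x3 uint8, blue, green, red; 420x560 float32, m along the optical axis (not along the pixel's ray), 0 where there is no reading.
- calibration(name): a dict with "fx", "fy", "cx", "cy" (pixels), "xyz" and "rotation" of the camera in the world. Camera axes: x right, y down, z forward; pixel columns grow to the right and rows downward; lengths in m; the calibration is good to about 2 mm. A picture is of the moment at which its call begins: read the wrist's pose just before it. calibration takes no time and is no camera call; for the wrist camera it gives the pose at the moment of the call.
- hand_in(): hands the job in; it is judged then, once.
The state is a dict: "time_s": time; "joint_positions": joint angles; "qvel": joint speeds; "tau": joint torques, N m; "position": TCP position; "tcp_rot": TCP orientation; "force": force on the tool from outside, world axes, zero at the start; "moment": the same for the moment, N m; "opening": opening from 0.0 (shut) to 1.0 (fully open); "grasp_force": force on a finger pad.
Only numpy, scipy, OpenCV 4.12 (cv2) and the standard library are available. Lean on these libraries where they do the work, as an engineer would, in place of code of your own. Each camera call takes 0.05 s, during which the arm holds its last target. There are 200 camera calls.

TASK

Dry-fit the second row of the panel: lay the two loose blocks flat in the squeeze jig, between the first row and the pressure bar, with their joint staggered like brickwork and the row butted together and even with the ends of the first row. Then pull the red lever bar down until its arms are level, so that the sprung pressure bar closes both rows tight against the back stop, and keep holding it there so that I can mark across the joints: the program finishes while holding the lever level. Do not shift the glue bottle, sanding block, tape measure or pencil.

Things in the scene. Friction and masses are not known exactly. Their poses are not given: they have to be found in the camera images.
- jig: Fixed squeeze jig with a plywood base (200 x 300 x 18 mm in its x, y; yaw within 0.25 rad of a half turn). Origin: centre of the base's underside; z up; +y the squeezing direction (robot's right); +x towards the robot and the end stop. White bed top 21 mm above the bench. First row: x -79 to +75 mm, y about +78 to +118 mm. Carriage, blue cheeks (top 115 mm) and lever lie at y below -20 mm.
- back_stop (a point): Middle of the foot of the back stop's face, on the bed at jig x = 0, y = +120 mm. Wooden strip along the jig's x, 200 mm long, its top 54 mm above the bench.
- end_stop (a point): Foot of the end stop's face, on the bed at jig x = +75.5 mm, y = +85 mm. Low wooden strip along the jig's y from +50 to +120 mm, its top 38 mm above the bench.
- row2_drop (a point): On the bed at jig x = 0, y = +30 mm: middle line on which the second row is set down, 30 mm of finger room on either side between the first row and the face of the open pressure bar (at y = -20 mm, x -75 to +75 mm, top at 50 mm). The closing bar slides the row along the bed up to the first row.
- row1_long: First row: dark wooden block, 100 x 40 x 30 mm (x, y, z), already laid at the end stop, jig x about +25 mm. Origin: centre of the underside.
- row1_short: First row: pale wooden block, 50 x 40 x 30 mm, already laid beside the dark long one, jig x about -53 mm. Origin: centre of the underside.
- pale_long: Loose pale wooden block, 100 x 40 x 30 mm (x, y, z), 84 g, flat on the bench to the right of the jig. Origin: centre of the underside. Belongs in the second row away from the end stop, at jig x about -25 mm, its long side along the row.
- dark_short: Loose dark wooden block, 50 x 40 x 30 mm (x, y, z), 42 g, flat on the bench to the right of the jig. Origin: centre of the underside. Belongs in the second row at the end stop, at jig x about +50 mm, its 50 mm side along the row.
- lever (a joint): U-shaped lever, rad: 0 = raised as found (arms 0.95 rad above level), grows as its bar goes down; 0.95 = arms level; stop at 1.15. Springs back up when let go. It drives the carriage 71.6 mm per rad towards jig +y; the pressure bar meets the closed-up rows at about 0.84, from there its springs give. About 10 N on the bar holds it level.
- lever_bar (a point): Middle of the lever's red cross bar: 24 mm in diameter, 110 mm long along the jig's x, between two flat arms 145 mm apart; can be pinched from above or pressed on top. 160 mm from the pivot; about 228 mm above the bench when raised, 98 mm when level. Its axes turn with the lever.
- lever_pivot (a point): Lever pivot on the jig at x = 0, y = -41 mm, 98 mm above the bench; axis = jig x. At lever angle q the bar's middle is at jig y = -41 - 160 cos(0.95 - q) mm, height 98 + 160 sin(0.95 - q) mm above the bench.
- pressure_bar (a joint): How far the springs of the pressure bar are compressed, in m: 0 = free, 0.020 = solid. 1500 N/m with 3 N preload; about 0.008 (15 N) with the lever level and both rows closed.
- glue_bottle: White glue bottle with a red cap, 36 x 62 x 191 mm, standing; bystander, to be left standing where it is. Origin: centre of the underside.
- sanding_block: Brown sanding block, 62 x 113 x 35 mm; bystander, to be left where it is.
- tape_measure: Yellow tape measure, 33 x 81 x 64 mm; bystander, to be left where it is.
- pencil: Red pencil, 143 mm long, 8 mm thick; bystander, to be left where it is.
Things that resemble listed ones, but are neither listed nor needed, are in the scene too. Leave any turquoise look-alike of the row1_long alone.

How it is judged (in metres and radians):
On the way:
1. both loose blocks lie let go, flat on the bed as the second row in the staggered order, while the lever is still up (value of joint lever below 0.15 rad and x of dark_short in the frame of jig between 0.042 and 0.058 m and x of pale_long in the frame of jig between -0.037 and -0.017 m and y of dark_short in the frame of jig between -0.005 and 0.063 m and y of pale_long in the frame of jig between -0.005 and 0.063 m and height (world z) of each of dark_short, pale_long below 0.025 m and angle between each of dark_short, pale_long's own z axis and vertical below 0.1 rad and contact force between each of the arm, the fingers and dark_short below 0.2 N and contact force between each of the arm, the fingers and pale_long below 0.2 N and horizontal distance between dark_short and pale_long below 0.083 m), for 0.2 s.
At the end, for the whole second after the job is handed in: Lever held by the robot within 0.09 rad of level, springs 3 to 14 mm compressed; both rows flat, straight and pressed together against the back stop; second-row blocks within 8 to 12 mm of their places along the row, gap between them under 8 mm, not touched by the fingers (value of joint lever between 0.86 and 1.04 rad and value of joint pressure_bar between 0.003 and 0.014 m and contact force between any of the fingers, the arm and anything else above 2 N and horizontal distance between dark_short and pale_long below 0.083 m and x of dark_short in the frame of jig between 0.042 and 0.058 m and x of pale_long in the frame of jig between -0.037 and -0.017 m and y of each of dark_short, pale_long in the frame of jig above 0.056 m and angle between the x axis of each of dark_short, pale_long and the x axis of jig, either way round below 0.06 rad and x of row1_long in the frame of jig above 0.013 m and x of row1_short in the frame of jig between -0.064 and -0.04 m and y of each of row1_long, row1_short in the frame of jig above 0.096 m and height (world z) of each of dark_short, pale_long, row1_long, row1_short below 0.025 m and contact force between dark_short and row1_long above 1 N and contact force between pale_long and row1_short above 0.5 N and contact force between the fingers and dark_short below 0.5 N and contact force between the fingers and pale_long below 0.5 N and velocity of joint lever between -0.05 and 0.05 rad/s); the arm keeps its last pose, push and grip.
It fails at once if the glue bottle is tipped or pushed by more than 40 mm (angle between glue_bottle's own z axis and vertical above 0.35 rad or distance of glue_bottle from where it was at the start of the episode above 0.04 m).
It fails at once if the sanding block, tape measure or pencil is moved by more than 40 mm (distance of any of sanding_block, tape_measure, pencil from where it was at the start of the episode above 0.04 m).
It also fails if it takes over 58 s, if anything falls off the work surface, if the arm or the gripper's body presses on something with over 40 N, if the wrist force passes 120 N, or if a joint passes its speed limit or range.

## Working session

There is one attempt and no reset: what is moved stays moved. The work goes in short steps, Python scripts to look and compute and a tool call to move; the robot and the scene stay as the last step left them, time stands still between calls to the robot, and variables do not carry over. Pictures are saved under pics/ and viewed, at most 10 in all, crops included, and the job is handed in when it is done.

Besides the shell and the picture viewer there is one more tool, called after "Request:" as a command line: name --pt "numbers of a row" for each row, then --argument value for the rest. send_rows: Moves the arm, as the interface text tells. Its arguments: {"type":"object","properties":{"plan":{"type":"array","items":{"type":"array","items":{"type":"number"}}}},"required":["plan"]}

```bash
ls; mkdir -p pics; python3 - <<'E'
from rig import *
import cv2,numpy as np
s=read_state();print(s['time_s'],s['position'],np.round(s['tcp_rot'],3),s['opening'],finger_overhang() if callable(finger_overhang) else finger_overhang)
for n in('scene','top'):
    im,d=capture(n);cv2.imwrite(f'pics/{n}.png',im);np.save(n+'.npy',d);cv2.imwrite(f'{n}_raw.png',im)
    c=calibration(n);print(n,c)
E
```

```text
pics
0.0 [ 0.15147619 -0.6056478   0.23556852] [[ 0.97   0.242 -0.   ]
 [ 0.242 -0.97   0.002]
 [ 0.    -0.002 -1.   ]] 1.0002449676122998 0.014
scene {'fx': 537.8950716405785, 'fy': 537.8950716405785, 'cx': 272.6833909981906, 'cy': 209.68610933243374, 'xyz': array([-0.6740208 ,  1.01645611,  0.94504851]), 'rotation': array([[-0.63544123, -0.35122972,  0.68764244],
       [-0.77210524,  0.27952251, -0.57071942],
       [ 0.00824208, -0.89359098, -0.44880644]])}
top {'fx': 426.78346904996977, 'fy': 426.78346904996977, 'cx': 278.19128594091245, 'cy': 208.08212166051086, 'xyz': array([0.37449935, 0.03299344, 1.35989536]), 'rotation': array([[-0.01187231, -0.9920974 ,  0.12490714],
       [-0.99966696,  0.00891378, -0.02421811],
       [ 0.02291333, -0.12515307, -0.99187282]])}
```

View pics/top.png

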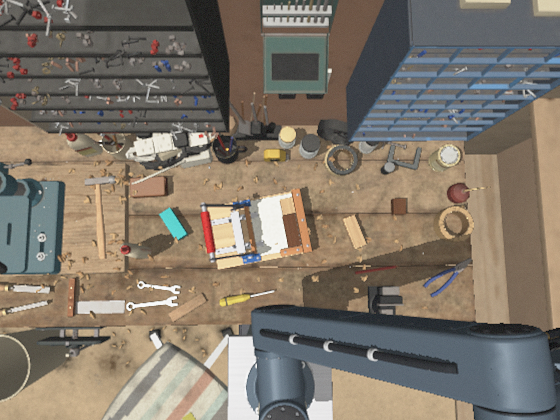

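View pics/scene.png

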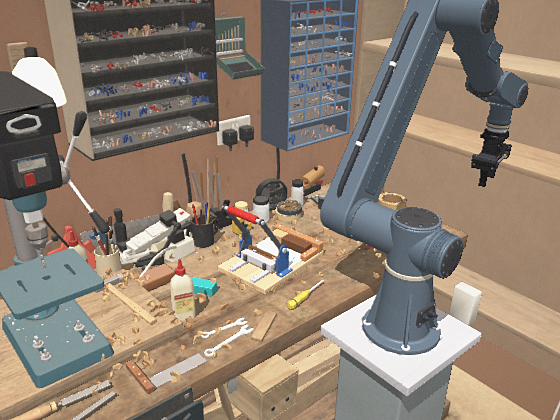

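The top view shows the jig at about (258,228), pale long block at (355,232), dark short at (399,206) and the pencil at (375,267). The bottle is at (132,248), on the far side of the lever. I'll enlarge that part.

```bash
cat > h.py <<'E'
import numpy as np,cv2
from rig import *
def ray(c,u,v,z):
    r=c['rotation']@np.array([(u-c['cx'])/c['fx'],(v-c['cy'])/c['fy'],1]);return c['xyz']+r*(z-c['xyz'][2])/r[2]
def pts(c,d):
    v,u=np.mgrid[:d.shape[0],:d.shape[1]]
    p=np.stack([(u-c['cx'])/c['fx']*d,(v-c['cy'])/c['fy']*d,d],-1)
    return p@c['rotation'].T+c['xyz']
E
python3 - <<'E'
from h import *
im=cv2.imread('top_raw.png')
cv2.imwrite('pics/topc.png',cv2.resize(im[178:278,195:425][:, :],None,fx=3.45,fy=3.45,interpolation=cv2.INTER_CUBIC))
p=pts(calibration('top'),np.load('top.npy'))
for u,v in[(355,232),(399,206),(375,267),(350,265),(270,230),(285,215),(305,220),(295,205),(340,200)]:print(u,v,p[v,u].round(4))
E
```

```text
355 232 [ 0.4647 -0.2403  0.0247]
399 206 [ 0.5453 -0.3822  0.0292]
375 267 [ 0.3544 -0.3071 -0.0074]
350 265 [ 0.3618 -0.2262 -0.0019]
270 230 [0.4739 0.0269 0.0215]
285 215 [ 0.5194 -0.0204  0.0343]
305 220 [ 0.5017 -0.0814  0.0492]
295 205 [ 0.548  -0.0509  0.0548]
340 200 [ 0.5708 -0.2009 -0.0036]
```

View pics/topc.png

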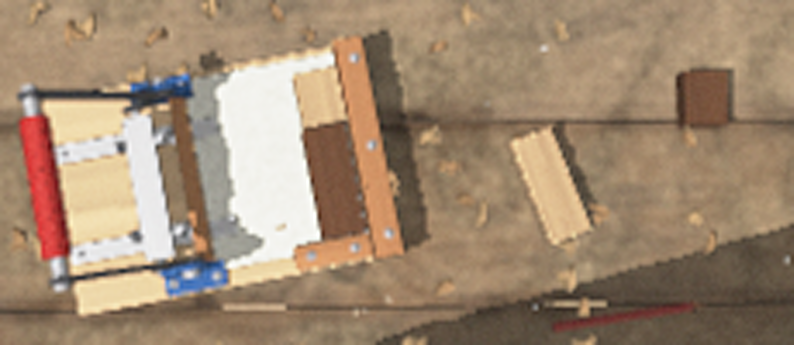

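```bash
python3 - <<'E'
from h import *
c=calibration('top')
def q(l,z): return np.array([ray(c,195+(u+.5)/3.45-.5,178+(v+.5)/3.45-.5,z)[:2] for u,v in l])
for n,l,z in[('back',[(335,40),(365,38),(403,250),(375,257)],.054),('pale',[(511,143),(553,126),(593,228),(556,245)],.03),('dark',[(685,72),(732,70),(730,126),(684,126)],.03),('row1',[(294,75),(336,68),(365,237),(322,243)],.051),('pencil',[(553,328),(693,306)],.004)]:
    P=q(l,z);print(n,P.mean(0).round(4),P.round(3).tolist())
    r=cv2.minAreaRect((P*1000).astype(np.float32));print(r)
s=read_state();w=calibration('wrist');R=s['tcp_rot']
print((R.T@(w['xyz']-s['position'])).round(4),(R.T@w['rotation']).round(3),w['fx'])
E
```

```text
back [ 0.5021 -0.0708] [[0.598, -0.042], [0.599, -0.069], [0.409, -0.099], [0.403, -0.074]]
((502.40582275390625, -71.13851928710938), (197.32826232910156, 26.966808319091797), 9.4230375289917)
pale [ 0.4663 -0.2393] [[0.505, -0.202], [0.52, -0.241], [0.427, -0.274], [0.412, -0.24]]
((466.1235046386719, -239.7542724609375), (100.39826965332031, 41.82619094848633), 21.33406639099121)
dark [ 0.5446 -0.3844] [[0.569, -0.365], [0.571, -0.408], [0.519, -0.404], [0.519, -0.361]]
((545.0642700195312, -384.7187805175781), (43.410972595214844, 54.286338806152344), 86.32083892822266)
row1 [ 0.4939 -0.035 ] [[0.566, -0.004], [0.573, -0.042], [0.421, -0.066], [0.416, -0.027]]
((493.6650390625, -34.966697692871094), (153.60205078125, 38.55524444580078), 8.739742279052734)
pencil [ 0.3467 -0.3048] [[0.337, -0.24], [0.356, -0.37]]
((346.6747131347656, -304.8265380859375), (131.11289978027344, 0.0), 98.05402374267578)
[ 0.0725  0.     -0.1483] [[ 0.002 -0.963 -0.268]
 [ 1.     0.002  0.001]
 [-0.001 -0.268  0.963]] 367.6892134965032
```

Request:
send_rows --pt "0 0.036 -0.016 0 0" --pt "0 0.036 -0.016 0 0" --pt "0 0.036 -0.016 0 0" --pt "0 0.036 -0.016 0 0" --pt "0 0.036 -0.016 0 0" --pt "0 0.036 -0.016 0 0" --pt "0 0.036 -0.016 0 0" --pt "0 0.036 -0.016 0 0" --pt "0 0.036 -0.016 0 0" --pt "0 0.036 -0.016 0 0" --pt "0 0.036 -0.016 0 0" --pt "0 0.036 -0.016 0 0" --pt "0 0 0 0 0" --pt "0 0 0 0 0"

```text
time_s: 1.27
position: [0.5252, -0.3134, 0.2359]
tcp_rot: [[0.969, 0.247, -0.001], [0.247, -0.969, 0.0], [-0.001, -0.001, -1.0]]
force: [-0.5, 0.6, -0.4]
opening: 1.003
grasp_force: 0.0
```

```bash
python3 - <<'E'
from h import *
s=read_state();print(s['time_s'],s['position'],np.round(s['tcp_rot'],3).tolist())
w=calibration('wrist');im,d=capture('wrist');np.savez('w1.npz',d=d,im=im,**w)
g=cv2.resize(cv2.imread('scene_raw.png')[90:200,450:545],None,fx=2.5,fy=2.5)
o=np.zeros((420,800,3),np.uint8);o[:,:560]=im;o[:275,560:560+238]=g
cv2.imwrite('pics/w1.png',o)
p=pts(calibration('top'),np.load('top.npy'))
b=p[225:265,110:160].reshape(-1,3);b=b[b[:,2]>.06];print('bottle',b.min(0),b.max(0))
E
```

```text
1.2667 [ 0.52523313 -0.31336765  0.23592983] [[0.969, 0.247, -0.001], [0.247, -0.969, 0.0], [-0.001, -0.001, -1.0]]
bottle [0.37449935 0.03299344 0.06004584] [0.46383032 0.51004738 1.35989536]
```

View pics/w1.png

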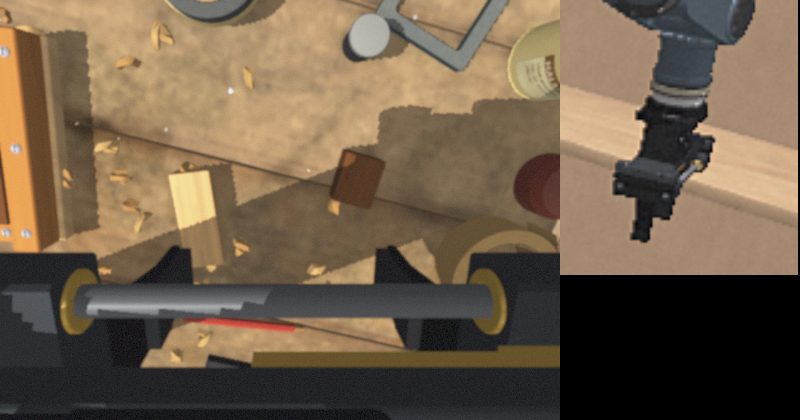

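The wrist view shows the gripper body is wide along tool y, and the pads are at the bottom, hidden behind the body. The dark short block is whole at about (358,178); the pale block's lower part is cut off by the gripper. I'll measure by depth.

```bash
cat >> h.py <<'E'
def blob(p,lo,hi,ctr,rad=.09,out=None):
    "pose of flat top: points with lo<z<hi near ctr"
    m=(p[...,2]>lo)&(p[...,2]<hi)&(np.hypot(p[...,0]-ctr[0],p[...,1]-ctr[1])<rad)
    m=cv2.morphologyEx(m.astype(np.uint8),cv2.MORPH_OPEN,np.ones((3,3)))
    n,l,st,_=cv2.connectedComponentsWithStats(m)
    k=1+np.argmax(st[1:,4]);P=p[l==k]
    r=cv2.minAreaRect((P[:,:2]*1000).astype(np.float32))
    return np.round(r[0],1),np.round(r[1],1),round(r[2],1),np.median(P[:,2]).round(4),len(P)
def load(f):
    z=np.load(f);return z['im'],z['d'],{k:z[k] for k in('fx','fy','cx','cy','xyz','rotation')}
E
python3 - <<'E'
from h import *
im,d,c=load('w1.npz');p=pts(c,d)
print('table z',np.median(p[60:150,100:300,2]),p[60:150,100:300,2].std())
print('dark',blob(p,.022,.038,(.545,-.385)))
print('pale',blob(p,.022,.038,(.466,-.24)))
pt=pts(calibration('top'),np.load('top.npy'))
print('dark',blob(pt,.02,.04,(.545,-.385)));print('pale',blob(pt,.02,.04,(.466,-.24)))
cv2.imwrite('pics/w1c.png',cv2.resize(im[135:275,150:400],None,fx=3.2,fy=3.2,interpolation=cv2.INTER_CUBIC))
E
```

```text
table z 0.0002258237406987107 0.022966317939604113
dark (array([ 546.6, -384. ]), array([40.2, 50.2]), 89.4, np.float64(0.0303), 2109)
pale (array([ 467.2, -238.5]), array([100.3,  40.4]), 20.8, np.float64(0.0303), 3762)
dark (array([ 543.8, -382.7]), array([40.2, 48.9]), 88.9, np.float64(0.028), 199)
pale (array([ 465.4, -237.3]), array([99.5, 41.3]), 20.3, np.float64(0.0285), 405)
```

View pics/w1c.png

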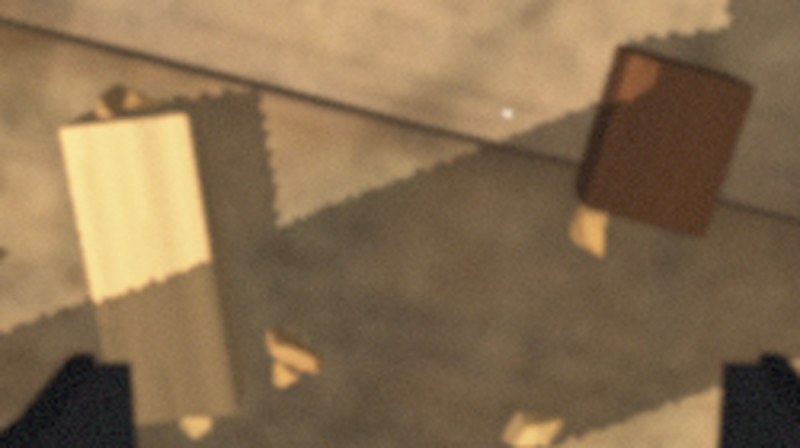

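Depth gives the dark block centre (0.547,-0.384), yaw -0.6°, and the pale one (0.467,-0.2385), yaw 20.8°, with dimensions matching. First the dark block, gripped by its 50 mm ends so the wide body stays clear of the cheeks.

Request:
send_rows --pt "0 0.0015 0.037 0 0" --pt "0 0.0018 0.0367 0 0" --pt "0 0 0 0.016 -0.1192" --pt "0 0 0 0.016 -0.1192" --pt "0 0 0 0.016 -0.1192" --pt "0 0 0 0.016 -0.1192" --pt "0 0 0 0.016 -0.1192" --pt "0 0 0 0.016 -0.1192" --pt "0 0 0 0.016 -0.1192" --pt "0 0 0 0.016 -0.1192" --pt "0 0 0 0.016 -0.1192" --pt "0 0 0 0.016 -0.1192" --pt "0 0 0 0.016 -0.1192" --pt "0 0 0 0 0" --pt "0 0 0 0 0"

```text
time_s: 2.57
position: [0.5432, -0.3868, 0.0596]
tcp_rot: [[0.02, 1.0, -0.002], [1.0, -0.02, 0.002], [0.002, -0.002, -1.0]]
force: [-0.1, -0.0, 0.9]
opening: 1.003
grasp_force: 0.0
```

Request:
send_rows --pt "0 0.0028 0.0034 0.0188 -0.009" --pt "0 0 0 0.0188 0" --pt "0 0 0 0 0" --pt "255 0 0 0 0" --pt "255 0 0 0 0" --pt "255 0 0 0 0" --pt "255 0 0 0 0" --pt "255 0 0 0 0" --pt "255 0 0 0 0" --pt "255 0 0 0 0" --pt "255 0 0 0 0"

```text
time_s: 3.48
position: [0.5487, -0.3834, 0.0234]
tcp_rot: [[0.006, 1.0, 0.0], [1.0, -0.006, -0.0], [-0.0, 0.0, -1.0]]
force: [-1.4, -0.2, 2.9]
opening: 0.571
grasp_force: 30.0
```

Request:
send_rows --pt "255 0 0 -0.02 0" --pt "255 0 0 -0.04 0" --pt "255 0 0 -0.04 0" --pt "255 0.0382 -0.0077 -0.014 0" --pt "255 0.0382 -0.0077 -0.014 0" --pt "255 0.0382 -0.0077 -0.014 0" --pt "255 0.0382 -0.0077 -0.014 0" --pt "255 0.0382 -0.0077 -0.014 0" --pt "255 0.0382 -0.0077 -0.014 0" --pt "255 0.0382 -0.0077 -0.014 0" --pt "255 0.0382 -0.0077 -0.014 0" --pt "255 0.0382 -0.0077 0 0" --pt "255 0 0 0 0" --pt "255 0 0 0 0"

```text
time_s: 4.65
position: [0.4805, -0.0371, 0.2352]
tcp_rot: [[0.002, 1.0, -0.0], [1.0, -0.002, -0.0], [-0.0, -0.0, -1.0]]
force: [0.2, 0.2, -0.5]
opening: 0.571
grasp_force: 30.0
```

```bash
python3 - <<'E'
from h import *
s=read_state();print(s['time_s'],s['position'],np.round(s['tcp_rot'],3).tolist(),s['opening'],s['grasp_force'],s['joint_positions'])
w=calibration('wrist');im,d=capture('wrist');np.savez('w2.npz',d=d,im=im,**w)
cv2.imwrite('pics/w2.png',cv2.resize(im,None,fx=1.4,fy=1.4))
p=pts(w,d)
print('back',blob(p,.049,.0585,(.50,-.07),.13))
print('row1',blob(p,.046,.0525,(.494,-.035),.09))
E
```

```text
4.65 [ 0.48045066 -0.03709464  0.23524892] [[0.002, 1.0, -0.0], [1.0, -0.002, -0.0], [-0.0, -0.0, -1.0]] 0.5711644861718043 29.999964237213135 [-1.77265071e+01  1.93578050e+01  1.02204624e+02 -1.12572336e-02
  5.84378850e+01 -1.76304610e+01]
back (array([525. , -45.9]), array([146.9,  67.8]), 10.3, np.float64(0.0527), 5142)
row1 (array([471.9, -39.7]), array([100. ,  40.1]), 10.5, np.float64(0.0513), 4091)
```

View pics/w2.png

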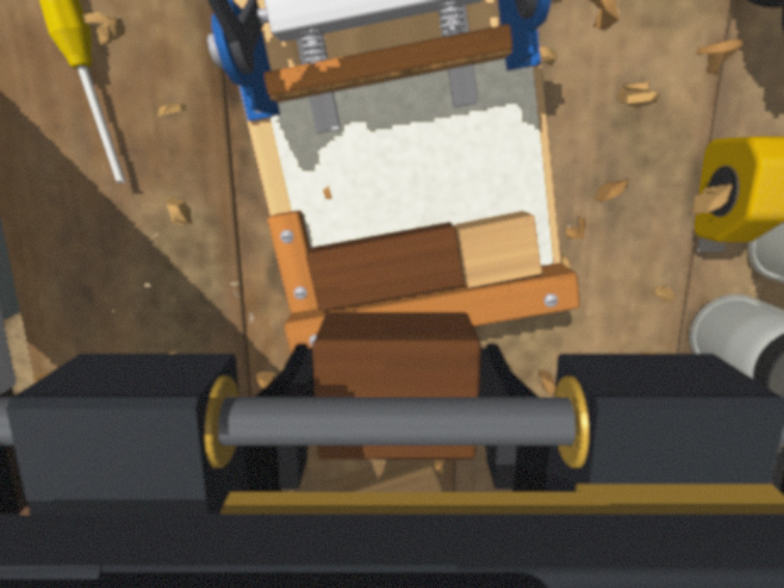

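The wrist view shows the open bed clear between the first row (y about 250/1.4 px) and the pressure bar, the dark block held square. I'll fix the jig frame from the stops and bar edges.

```bash
cat >> h.py <<'E'
def tojig(P,o,yaw):
    c,s=np.cos(yaw),np.sin(yaw);q=P-np.array([o[0],o[1],0]);return np.stack([q[...,0]*c+q[...,1]*s,-q[...,0]*s+q[...,1]*c,q[...,2]],-1)
E
python3 - <<'E'
from h import *
im,d,c=load('w2.npz');p=pts(c,d);j=tojig(p,(.4788,.0612),np.pi+np.radians(10.4))
J=j[:250].reshape(-1,3);J=J[(abs(J[:,0])<.11)&(abs(J[:,1])<.16)]
x,y,z=J.T
def e(m,v,xs,ax,f):
    for a in xs:
        k=m&(abs(ax-a)<.006)
        if k.sum()>5:print('   at',a,np.percentile(v[k],[2,50,98]).round(4),k.sum())
print('bar top y(face is max)');e((z>.044)&(z<.056)&(y<0)&(y>-.05),y,[-.06,-.03,0,.03,.06],x,0)
print('bar x');m=(z>.044)&(z<.056)&(y<-.02)&(y>-.035);print(x[m].min(),x[m].max())
print('endstop x(face is min)');e((z>.033)&(z<.043)&(x>.06),x,[.06,.08,.1,.11],y,0)
print('row1 y');e((z>.045)&(z<.0525)&(y>.05),y,[-.07,-.05,-.03,0,.03,.06],x,0)
print('row1 x');e((z>.045)&(z<.0525)&(y>.05),x,[.09,.1,.11],y,0)
print('bed z',np.median(z[(abs(x)<.05)&(abs(y-.03)<.02)]), 'carriage max z', [(round(yy,2),z[(abs(y-yy)<.005)&(abs(x)<.06)].max().round(3)) for yy in np.arange(-.1,-.01,.01) if ((abs(y-yy)<.005)&(abs(x)<.06)).any()])
s=read_state();print(tojig(np.array(s['position']),(.4788,.0612),np.pi+np.radians(10.4)))
E
```

```text
bar top y(face is max)
   at -0.06 [-0.0336 -0.0258 -0.0184] 308
   at -0.03 [-0.0441 -0.0264 -0.0184] 328
   at 0 [-0.0337 -0.0259 -0.0184] 303
   at 0.03 [-0.0421 -0.0262 -0.0184] 316
   at 0.06 [-0.0338 -0.0261 -0.0185] 294
bar x
-0.07582261760705233 0.07624100664592025
endstop x(face is min)
   at 0.06 [0.076  0.086  0.0969] 307
   at 0.08 [0.0644 0.0857 0.0969] 293
   at 0.1 [0.0781 0.0873 0.097 ] 253
   at 0.11 [0.0781 0.087  0.0968] 235
row1 y
   at -0.07 [0.08   0.1003 0.1221] 582
   at -0.05 [0.0802 0.1003 0.122 ] 586
   at -0.03 [0.0807 0.1008 0.122 ] 519
   at 0 [0.0782 0.0984 0.1219] 574
   at 0.03 [0.0783 0.0978 0.1218] 549
   at 0.06 [0.0783 0.098  0.1214] 534
row1 x
   at 0.09 [-0.0734 -0.0013  0.0719] 1987
   at 0.1 [-0.0735 -0.0024  0.0714] 1940
   at 0.11 [-0.0736 -0.0016  0.0715] 1919
bed z 0.021383693622290312 carriage max z [(np.float64(-0.07), np.float64(0.057)), (np.float64(-0.06), np.float64(0.057)), (np.float64(-0.05), np.float64(0.057)), (np.float64(-0.04), np.float64(0.053)), (np.float64(-0.03), np.float64(0.053)), (np.float64(-0.02), np.float64(0.052))]
[0.01553975 0.09860756 0.23514091]
```

```bash
python3 - <<'E'
from h import *
im,d,c=load('w2.npz');p=pts(c,d);s=read_state();R=np.array(s['tcp_rot']);t=(p-np.array(s['position']))@R
for v in(230,255,270,318):
    r=t[v,215:350];k=(r[:,2]<.06)&(r[:,2]>-.02);q=r[k];print(v,q[:,1].min().round(4),q[:,1].max().round(4),q.mean(0).round(4))
m=(t[...,2]>-.015)&(t[...,2]<-.002)&(abs(t[...,1])<.023)&(abs(t[...,0])<.03);print(np.percentile(t[m],[1,50,99],axis=0).round(4))
E
```

```text
230 -0.0262 0.023 [ 0.0207 -0.0014  0.0106]
255 -0.0313 0.0281 [ 0.0152 -0.0018 -0.0057]
270 -0.0291 0.0254 [ 0.0092 -0.0018 -0.0074]Traceback (most recent call last):
  File "<stdin>", line 4, in <module>
    return umr_minimum(a, axis, None, out, keepdims, initial, where)
ValueError: zero-size array to reduction operation minimum which has no identity
```

Request:
send_rows --pt "255 0.03 -0.0209 0 0" --pt "255 0.03 -0.0209 0 0" --pt "255 0 0 0.02 -0.0915" --pt "255 0 0 0.04 -0.0915" --pt "255 0 0 0.04 0" --pt "255 0 0 0.04 0" --pt "255 0 0 0.02 0" --pt "255 0 0 0 0" --pt "255 0 0 0 0"

```text
time_s: 5.45
position: [0.44, 0.02, 0.0738]
tcp_rot: [[-0.174, 0.985, -0.003], [0.985, 0.174, 0.0], [0.001, -0.003, -1.0]]
force: [0.4, -0.7, 0.3]
opening: 0.571
grasp_force: 30.0
```

Request:
send_rows --pt "255 0.0031 -0.0008 0.01 -0.007" --pt "255 0 0 0.01 0" --pt "255 0 0 0.007 0" --pt "255 0 0 0.0015 0" --pt "255 0 0 0 0" --pt "255 0 0 0 0"

```text
time_s: 5.95
position: [0.4393, 0.0237, 0.0472]
tcp_rot: [[-0.183, 0.983, 0.002], [0.983, 0.183, -0.0], [-0.001, 0.002, -1.0]]
force: [-0.5, 0.8, -0.3]
opening: 0.572
grasp_force: 30.0
```

Request:
send_rows --pt "255 0 0 0.0015 0" --pt "255 0 0 0.001 0" --pt "255 0 0 0 0" --pt "70 0 0 0 0" --pt "70 0 0 0 0" --pt "70 0 0 0 0" --pt "70 0 0 0 0" --pt "70 0 0 -0.015 0" --pt "70 0 0 -0.03 0" --pt "70 0 0 -0.04 0" --pt "0 0 0 -0.04 0" --pt "0 -0.03 0.01 -0.04 0" --pt "0 -0.04 0.01 -0.025 0" --pt "0 -0.035 0.01 0 0" --pt "0 0 0 0 0" --pt "0 0 0 0 0"

```text
time_s: 7.28
position: [0.4827, -0.065, 0.2235]
tcp_rot: [[-0.18, 0.984, 0.001], [0.984, 0.18, -0.0], [-0.0, 0.001, -1.0]]
force: [-0.3, 0.5, -0.4]
opening: 0.987
grasp_force: 0.0
```

```bash
cat > look.py <<'E'
from h import *
import sys
s=read_state();print(s['time_s'],s['position'],np.round(s['tcp_rot'],3).tolist())
w=calibration('wrist');im,d=capture('wrist');np.savez(sys.argv[1]+'.npz',d=d,im=im,**w)
cv2.imwrite('pics/'+sys.argv[1]+'.png',cv2.resize(im,None,fx=1.4,fy=1.4))
o=(.480,.061);yaw=np.pi+np.radians(10.4)
J=tojig(pts(w,d),o,yaw)[:245]
for n,c,r in(('dark',(.0475,.03),.05),('pale',(-.028,.03),.075),('row1',(-.002,.098),.09)):
    try:print(n,blob(J,.046,.0525,c,r))
    except Exception as ex:print(n,ex)
m=(J[...,2]>.033)&(J[...,2]<.043)&(J[...,0]>.07)&(J[...,0]<.1)&(abs(J[...,1]-.09)<.03);print('endstop face',np.percentile(J[m][:,0],[3,97]))
m=(J[...,2]>.044)&(J[...,2]<.056)&(abs(J[...,0])<.06)&(abs(J[...,1]+.025)<.02);print('bar face',np.percentile(J[m][:,1],98) if m.any() else None)
E
python3 look.py w3
```

```text
7.2833 [ 0.48274093 -0.06499845  0.22350731] [[-0.18, 0.984, 0.001], [0.984, 0.18, -0.0], [-0.0, 0.001, -1.0]]
dark (array([48.7, 29.9]), array([49.4, 40.1]), 0.1, np.float64(0.0512), 2804)
pale (array([-24.5, -24.4]), array([100.2,  12.1]), 0.1, np.float64(0.0498), 2144)
row1 (array([26.2, 98.1]), array([100.1,  40.2]), 0.1, np.float64(0.0512), 4828)
endstop face [0.07809346 0.09797287]
bar face -0.01868083432583243
```

View pics/w3.png

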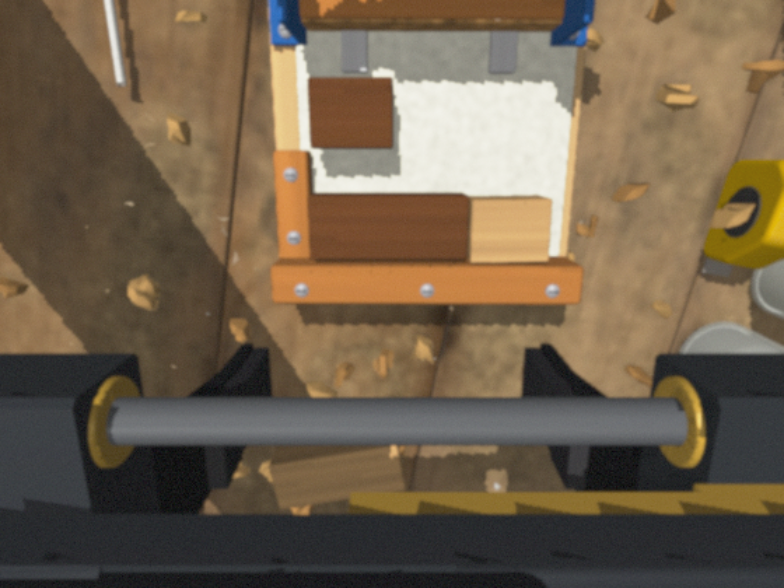

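Dark block lies at jig x ≈ 47.5 (relative to the end stop), y ≈ 30, straight. In the picture it sits at (350,113), the bed beside it is free. Now the pale block, gripped across 40 mm, a bit off-centre toward the end-stop end.

Request:
send_rows --pt "0 -0.0343 -0.0124 0 0" --pt "0 -0.0343 -0.0124 0 0" --pt "0 -0.0343 -0.0124 0 0" --pt "0 -0.0343 -0.0124 0 0" --pt "0 -0.0344 -0.0126 0 0" --pt "0 0 0 0.0136 0.1158" --pt "0 0 0 0.0136 0.1158" --pt "0 0 0 0.0136 0.1158" --pt "0 0 0 0.0136 0.1158" --pt "0 0 0 0.0136 0.1158" --pt "0 0 0 0.0136 0.1158" --pt "0 0 0 0.0136 0.1158" --pt "0 0 0 0.0136 0.1158" --pt "0 0 0 0.0136 0.1158" --pt "0 0 0 0.0136 0.1158" --pt "0 0 0 0.0136 0.1158" --pt "0 0 0 0.0136 0.1158" --pt "0 0 0 0 0" --pt "0 0 0 0 0"

```text
time_s: 8.92
position: [0.4511, -0.2414, 0.059]
tcp_rot: [[0.932, 0.361, -0.004], [0.361, -0.932, 0.003], [-0.002, -0.004, -1.0]]
force: [0.6, 1.0, 0.4]
opening: 0.998
grasp_force: 0.0
```

Request:
send_rows --pt "0 0 0.0037 0.018 0.006" --pt "0 0 0 0.018 0" --pt "0 0 0 0 0" --pt "255 0 0 0 0" --pt "255 0 0 0 0" --pt "255 0 0 0 0" --pt "255 0 0 0 0" --pt "255 0 0 0 0" --pt "255 0 0 0 0" --pt "255 0 0 0 0" --pt "255 0 0 0 0"

```text
time_s: 9.83
position: [0.4534, -0.2467, 0.0242]
tcp_rot: [[0.936, 0.352, -0.001], [0.352, -0.936, 0.001], [-0.0, -0.001, -1.0]]
force: [-0.2, 2.3, 0.6]
opening: 0.481
grasp_force: 0.7
```

```bash
python3 - <<'E'
from h import *
s=read_state();print(s['position'],s['opening']);R=np.array(s['tcp_rot'])
w=calibration('wrist');im,d=capture('wrist');p=pts(w,d);t=(p-np.array(s['position']))@R
m=(p[...,2]>.022)&(p[...,2]<.038)&(abs(t[...,1])<.012)&(t[...,0]>0)&(t[...,0]<.12);print('far end tool x',np.percentile(t[m],[1,50,99.5],axis=0).round(4))
E
```

```text
[ 0.45337378 -0.24674295  0.02420593] 0.48058969512586774
far end tool x [[ 0.0013 -0.0117 -0.0075]
 [ 0.0366  0.0001 -0.0061]
 [ 0.0663  0.0119 -0.0039]]
```

Request:
send_rows --pt "255 0 0 0 0" --pt "255 0 0 0 0" --pt "255 0 0 -0.02 0" --pt "255 0 0 -0.04 0" --pt "255 0 0 -0.04 0" --pt "255 0.0178 -0.0308 -0.01 0" --pt "255 0.0178 -0.0308 0 0" --pt "255 0.0178 -0.0308 0 0" --pt "255 0.0178 -0.0308 0 0" --pt "255 0.0178 -0.0308 0 0" --pt "255 0.0178 -0.0308 0 0" --pt "255 0.0178 -0.0308 0 0" --pt "255 0.0178 -0.0308 0 0" --pt "255 0 0 0 0.089" --pt "255 0 0 0.01 0.089" --pt "255 0 0 0.03 0" --pt "255 0 0 0.02 0" --pt "255 0 0 0 0" --pt "255 0 0 0 0"

```text
time_s: 11.47
position: [0.4996, 0.0337, 0.0732]
tcp_rot: [[0.984, 0.18, -0.003], [0.18, -0.984, 0.0], [-0.003, -0.001, -1.0]]
force: [0.2, -0.5, 0.3]
opening: 0.455
grasp_force: 29.9
```

Request:
send_rows --pt "255 0 0 0.01 0" --pt "255 0 0 0.01 0" --pt "255 0 0 0.006 0" --pt "255 0 0 0 0" --pt "255 0 0 0.0015 0" --pt "255 0 0 0.001 0" --pt "255 0 0 0 0"

```text
time_s: 12.05
position: [0.5005, 0.0336, 0.0457]
tcp_rot: [[0.984, 0.18, 0.0], [0.18, -0.984, -0.0], [0.0, 0.0, -1.0]]
force: [1.1, 0.1, -1.1]
opening: 0.458
grasp_force: 29.9
```

Request:
send_rows --pt "95 0 0 0 0" --pt "95 0 0 0 0" --pt "95 0 0 0 0" --pt "95 0 0 0 0" --pt "95 0 0 -0.015 0" --pt "95 0 0 -0.03 0" --pt "95 0 0 -0.04 0" --pt "95 -0.01 0 -0.04 0" --pt "95 -0.04 0 -0.03 0" --pt "95 -0.04 0 -0.025 0" --pt "95 0 0 0 0" --pt "95 0 0 0 0"

```text
time_s: 13.05
position: [0.422, 0.0195, 0.2191]
tcp_rot: [[0.984, 0.18, 0.003], [0.18, -0.984, -0.001], [0.003, 0.001, -1.0]]
force: [0.2, -0.1, 0.3]
opening: 0.625
grasp_force: 0.0
```

```bash
python3 look.py w4
```

```text
13.05 [0.42200331 0.01945701 0.21909077] [[0.984, 0.18, 0.003], [0.18, -0.984, -0.001], [0.003, 0.001, -1.0]]
dark (array([47.8, 29.3]), array([49.4, 40.1]), 0.2, np.float64(0.0512), 2393)
pale (array([-31.2,  29.9]), array([100.1,  39.6]), 1.0, np.float64(0.0512), 5896)
row1 (array([25.9, 97.1]), array([98.7, 40.5]), 0.2, np.float64(0.0513), 5034)
endstop face [0.07759082 0.09761296]
bar face -0.01938833671088875
```

View pics/w4.png

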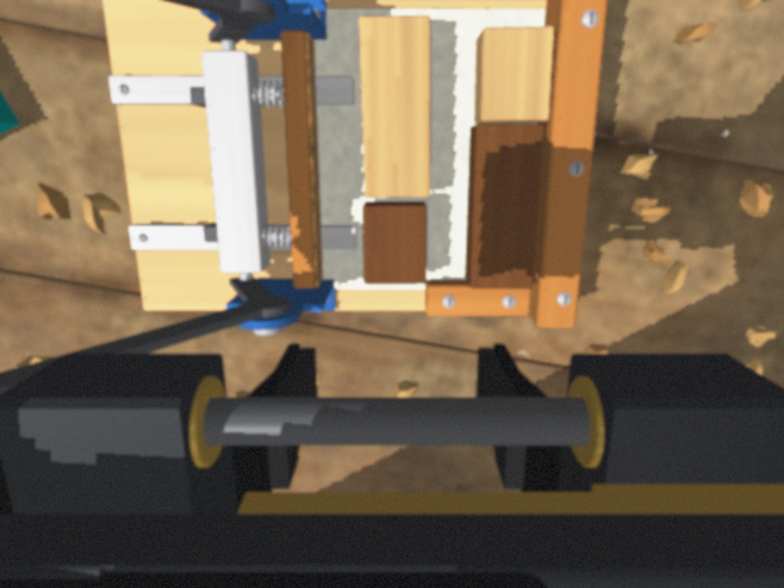

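The pale block is down flat, with a 4 mm gap (pale end at (395,198), dark at (395,205)). That's within tolerance, but the row should be butted, so I'll nudge it from the far end. First I'll check obstacles there.

```bash
python3 - <<'E'
from h import *
p=pts(calibration('top'),np.load('top.npy'));
for x0 in np.arange(.58,.76,.02):
    print(round(x0,2),[round(float(z.max()),3) if len(z:=p[(abs(p[...,0]-x0)<.01)&(abs(p[...,1]-y0)<.01)&(p[...,2]<.5)][:,2]) else None for y0 in np.arange(-.06,.17,.02)])
E
```

```text
0.58 [0.06, 0.056, 0.052, 0.026, 0.026, 0.026, 0.022, 0.021, 0.019, 0.005, 0.022, 0.004]
0.6 [0.055, 0.055, 0.023, 0.007, 0.003, 0.005, 0.003, 0.005, 0.005, 0.048, 0.008, 0.006]
0.62 [0.005, 0.006, 0.013, 0.018, 0.013, 0.003, 0.033, 0.031, 0.005, 0.035, 0.006, 0.006]
0.64 [0.006, 0.005, 0.006, 0.022, 0.019, 0.002, 0.038, 0.034, 0.006, 0.003, 0.434, 0.005]
0.66 [0.002, 0.004, 0.005, 0.005, 0.002, 0.004, 0.008, 0.007, 0.006, 0.498, 0.5, 0.5]
0.68 [0.012, 0.01, 0.004, 0.058, 0.056, 0.004, 0.002, 0.005, 0.021, 0.495, 0.499, 0.498]
0.7 [0.003, 0.007, 0.048, 0.063, 0.069, 0.062, 0.003, 0.008, 0.023, 0.49, 0.493, 0.494]
0.72 [0.004, 0.009, 0.051, 0.066, 0.065, 0.065, 0.006, 0.007, 0.077, 0.492, 0.091, 0.08]
0.74 [0.054, 0.078, 0.077, 0.007, 0.006, 0.003, 0.007, 0.004, 0.073, 0.491, 0.146, 0.045]
0.76 [0.077, 0.08, 0.081, 0.076, 0.027, 0.06, 0.074, 0.076, 0.085, 0.492, 0.122, 0.11]
```

Simpler and safer: re-grip the pale block where it lies and slide it 5.5 mm toward the dark one.

Request:
send_rows --pt "95 0.0398 0.0001 0 0" --pt "95 0.0399 0.0001 0 0" --pt "95 0 0 0.04 0" --pt "95 0 0 0.04 0" --pt "95 0 0 0.04 0" --pt "95 0 0 0.025 0" --pt "95 0 0 0.015 0" --pt "95 0 0 0 0" --pt "95 0 0 0 0"

```text
time_s: 13.85
position: [0.5014, 0.0338, 0.0557]
tcp_rot: [[0.984, 0.181, -0.003], [0.181, -0.984, 0.001], [-0.003, -0.001, -1.0]]
force: [0.0, -0.8, 0.3]
opening: 0.628
grasp_force: 0.0
```

Request:
send_rows --pt "95 0 0 0.0095 0" --pt "95 0 0 0 0" --pt "255 0 0 0 0" --pt "255 0 0 0 0" --pt "255 0 0 0 0" --pt "255 0 0 0 0" --pt "255 0 0 0 0" --pt "255 0 0 0 0" --pt "255 -0.002 0 0 0" --pt "255 -0.002 0 0 0" --pt "255 -0.002 0 0 0" --pt "255 0 0 0 0" --pt "255 0 0 0 0"

```text
time_s: 14.93
position: [0.4976, 0.0321, 0.0489]
tcp_rot: [[0.984, 0.18, 0.005], [0.18, -0.984, -0.001], [0.005, 0.002, -1.0]]
force: [3.9, -0.3, 6.8]
opening: 0.452
grasp_force: 29.9
```

Request:
send_rows --pt "95 0 0 0 0" --pt "95 0 0 0 0" --pt "95 0 0 0 0" --pt "95 0 0 0 0" --pt "95 0 0 -0.015 0" --pt "95 0 0 -0.03 0" --pt "95 0 0 -0.04 0" --pt "95 -0.01 0 -0.04 0" --pt "95 -0.04 0 -0.03 0" --pt "95 -0.03 0 -0.025 0" --pt "95 0 0 0 0" --pt "95 0 0 0 0"

```text
time_s: 15.93
position: [0.4223, 0.0194, 0.2242]
tcp_rot: [[0.984, 0.18, 0.002], [0.18, -0.984, -0.0], [0.002, 0.001, -1.0]]
force: [0.7, 0.5, -0.0]
opening: 0.624
grasp_force: 0.0
```

```bash
python3 look.py w5; python3 - <<'E'
from h import *
im,d,c=load('w5.npz');P=pts(c,d)
pt=None
im,d=capture('top');p=pts(calibration('top'),d);J=tojig(p,(.480,.061),np.pi+np.radians(10.4))
b=J[(J[...,2]>.19)&(J[...,2]<.27)&(abs(J[...,0])<.05)&(abs(J[...,1]+.134)<.04)];print('lever bar',len(b),np.percentile(b,[2,50,98],axis=0).round(4) if len(b) else '')
E
```

```text
15.9333 [0.42228683 0.019382   0.22416138] [[0.984, 0.18, 0.002], [0.18, -0.984, -0.0], [0.002, 0.001, -1.0]]
dark (array([35.4, 30.5]), array([42.7, 74.5]), 89.9, np.float64(0.0512), 3482)
pale (array([-15. ,  31.2]), array([ 42.6, 123.9]), 89.0, np.float64(0.0512), 6784)
row1 (array([-2.2, 31.6]), array([148.4,  40. ]), 0.7, np.float64(0.0512), 5964)
endstop face [0.07762149 0.09851444]
bar face -0.019395498825638995
lever bar 344 [[-4.790e-02 -1.443e-01  2.271e-01]
 [ 2.000e-04 -1.319e-01  2.363e-01]
 [ 4.820e-02 -1.217e-01  2.413e-01]]
```

Row is butted now (combined length 148 mm measured, straight, y≈31). Next, the lever bar: jig y ≈ -133, z ≈ 0.228.

Request:
send_rows --pt "80 0 0 -0.038 0" --pt "80 0 0 -0.038 0" --pt "80 0.0128 -0.0327 0 0" --pt "80 0.0128 -0.0327 0 0" --pt "80 0.0128 -0.0327 0 0" --pt "80 0.0128 -0.0327 0 0" --pt "80 0.013 -0.0327 0 0" --pt "80 0 0 0 0" --pt "80 0 0 0 0"

```text
time_s: 16.78
position: [0.4574, 0.1935, 0.2972]
tcp_rot: [[0.983, 0.185, -0.003], [0.185, -0.983, -0.001], [-0.003, 0.0, -1.0]]
force: [0.2, 0.3, -0.2]
opening: 0.686
grasp_force: 0.0
```

Request:
send_rows --pt "80 0 0.0015 0.035 0" --pt "80 0 0 0.03 0" --pt "80 0 0 0.009 0" --pt "80 0 0 0 0" --pt "255 0 0 0 0" --pt "255 0 0 0 0" --pt "255 0 0 0 0" --pt "255 0 0 0 0" --pt "255 0 0 0 0" --pt "255 0 0 0 0" --pt "255 0 0 0 0" --pt "255 0 0 0 0" --pt "255 0 0 0 0"

```text
time_s: 17.87
position: [0.4572, 0.1923, 0.2259]
tcp_rot: [[0.984, 0.179, 0.001], [0.179, -0.984, 0.005], [0.002, -0.004, -1.0]]
force: [-1.2, 6.8, 2.9]
opening: 0.264
grasp_force: 30.0
```

Request:
send_rows --pt "255 0 -0.0064 0.0048 0" --pt "255 0 -0.0061 0.0051 0" --pt "255 0 -0.0059 0.0054 0" --pt "255 0 -0.0056 0.0057 0" --pt "255 0 -0.0053 0.006 0" --pt "255 0 -0.005 0.0062 0" --pt "255 0 -0.0047 0.0065 0" --pt "255 0 -0.0044 0.0067 0" --pt "255 0 -0.004 0.0069 0" --pt "255 0 -0.0037 0.0071 0" --pt "255 0 -0.0033 0.0073 0" --pt "255 0 -0.0029 0.0074 0" --pt "255 0 -0.0025 0.0076 0" --pt "255 0 -0.0022 0.0077 0" --pt "255 0 -0.0018 0.0078 0" --pt "255 0 -0.0014 0.0079 0" --pt "255 0 0 0 0" --pt "255 0 0 0 0"

```text
time_s: 19.37
position: [0.446, 0.2553, 0.1186]
tcp_rot: [[0.984, 0.18, 0.0], [0.18, -0.984, 0.001], [0.001, -0.001, -1.0]]
force: [1.4, 1.6, 2.9]
opening: 0.257
grasp_force: 29.6
```

```bash
python3 - <<'E'
from h import *
s=read_state();print(s['time_s'],s['position'],s['force'],s['opening'],s['grasp_force'],tojig(np.array(s['position']),(.480,.061),np.pi+np.radians(10.4)))
im,d=capture('top');p=pts(calibration('top'),d);J=tojig(p,(.480,.061),np.pi+np.radians(10.4))
cv2.imwrite('pics/t5.png',cv2.resize(im[170:290,180:330],None,fx=5,fy=5,interpolation=cv2.INTER_CUBIC))
E
```

```text
19.3667 [0.44595169 0.2552561  0.11857622] [1.41785197 1.57774196 2.90998706] 0.2571353104955184 29.62418214417994 [-0.001578   -0.19721113  0.11857622]
```

View pics/t5.png

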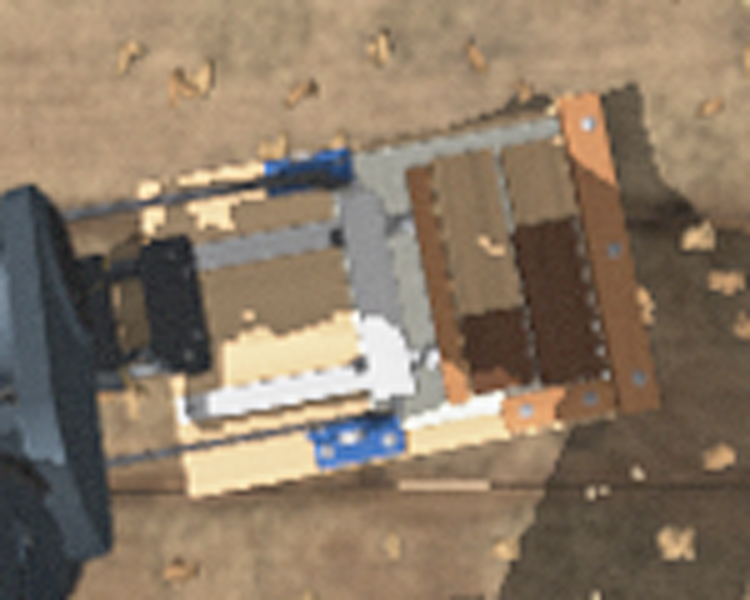

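Request:
send_rows --pt "255 0 -0.0007 0.004 0" --pt "255 0 -0.0004 0.004 0" --pt "255 0 -0.0003 0.004 0" --pt "255 0 -0.0002 0.004 0" --pt "255 0 0 0.004 0" --pt "255 0 0 0.0026 0" --pt "255 0 0 0 0" --pt "255 0 0 0 0" --pt "255 0 0 0 0"

```text
time_s: 20.17
position: [0.4455, 0.2579, 0.0973]
tcp_rot: [[0.984, 0.179, 0.002], [0.179, -0.984, 0.004], [0.002, -0.003, -1.0]]
force: [-0.1, 6.3, 6.6]
opening: 0.253
grasp_force: 29.3
```

```bash
python3 - <<'E'
from h import *
s=read_state();print(s['time_s'],s['position'],s['force'],s['opening'],s['grasp_force'])
im,d=capture('top');p=pts(calibration('top'),d);J=tojig(p,(.480,.061),np.pi+np.radians(10.4))
cv2.imwrite('pics/t6.png',cv2.resize(im[170:290,180:330],None,fx=5,fy=5,interpolation=cv2.INTER_CUBIC))
x,y,z=J[(abs(J[...,0])<.1)&(J[...,1]<.13)&(J[...,1]>-.2)].T
for n,a in(('arm+x',.0725),('arm-x',-.0725)):
    k=(abs(x-a)<.008)&(y<-.06)&(y>-.17)&(z>.07)&(z<.2)
    if k.sum()>5: 
        f=np.polyfit(y[k],z[k],1);print(n,k.sum(),'slope(z up toward -y => above level)',-f[0].round(3),'z mean',z[k].mean().round(4))
im2,d2=capture('scene');q=tojig(pts(calibration('scene'),d2),(.480,.061),np.pi+np.radians(10.4))
x,y,z=q[(abs(q[...,0])<.1)&(q[...,1]<-.05)&(q[...,1]>-.22)].T
for a in(.0725,-.0725):
    k=(abs(x-a)<.01)&(y<-.06)&(y>-.17)&(z>.075)&(z<.2)
    if k.sum()>5:f=np.polyfit(y[k],z[k],1);print('scene arm',a,k.sum(),-f[0].round(3),z[k].mean().round(4))
E
```

```text
20.1667 [0.44553605 0.25788073 0.097286  ] [-0.14197325  6.2643578   6.58364306] 0.2527947692074581 29.33931201696396
arm+x 74 slope(z up toward -y => above level) 0.11 z mean 0.1086
arm-x 87 slope(z up toward -y => above level) 0.07 z mean 0.1076
scene arm 0.0725 138 0.128 0.1037
```

View pics/t6.png

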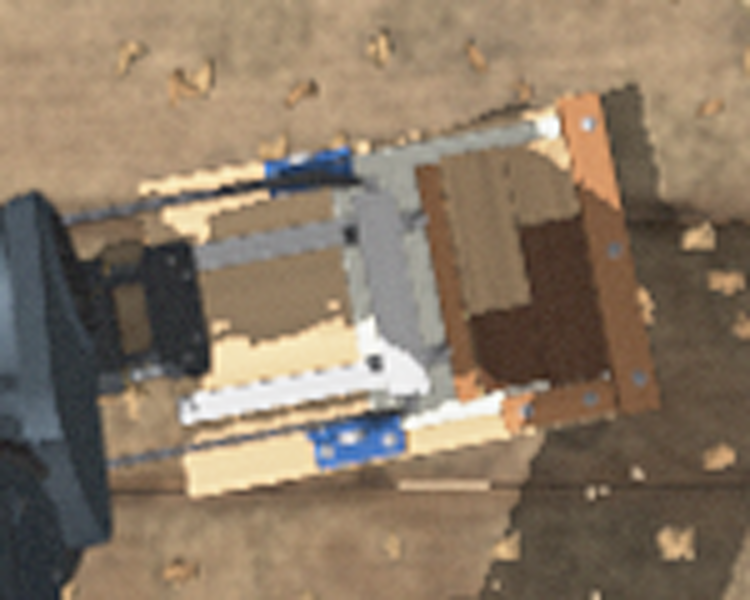

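The row is closed up: no bed visible between the rows (joints at (505,190), (520,310)). Next I'll check the lever angle from the carriage travel (71.6 mm/rad).

```bash
python3 - <<'E'
from h import *
c=calibration('top');yaw=np.pi+np.radians(10.4)
im0=cv2.imread('top_raw.png');im1,d1=capture('top')
def prof(im,z):  # rectify jig plane at height z, 0.5mm/px
    ys=np.arange(-.14,.02,.0005);xs=np.r_[np.arange(-.048,-.035,.001),np.arange(-.015,.015,.001),np.arange(.052,.057,.001)]
    X,Y=np.meshgrid(xs,ys);P=np.stack([.480+X*np.cos(yaw)-Y*np.sin(yaw),.061+X*np.sin(yaw)+Y*np.cos(yaw),np.full_like(X,z)],-1)-c['xyz']
    q=P@c['rotation'];u=q[...,0]/q[...,2]*c['fx']+c['cx'];v=q[...,1]/q[...,2]*c['fy']+c['cy']
    return ys,cv2.remap(im,u.astype(np.float32),v.astype(np.float32),cv2.INTER_LINEAR)
o=[]
for im in(im0,im1):
    ys,r=prof(im,.057);s=cv2.cvtColor(r,cv2.COLOR_BGR2HSV)[...,1].astype(float)
    m=s<55
    out=[]
    for k in range(m.shape[1]):
        n,l,st,ce=cv2.connectedComponentsWithStats(m[:,k:k+1].astype(np.uint8))
        for i in range(1,n):
            h=st[i,3]*.5
            if 8<h<32: out.append((round(ys[st[i,1]]*1000,1),h))
    print(len(out),out[::3])
E
```

```text
32 [(np.float64(-81.5), np.float64(29.5)), (np.float64(-81.5), np.float64(30.0)), (np.float64(-81.0), np.float64(29.5)), (np.float64(-80.5), np.float64(28.5)), (np.float64(-80.5), np.float64(28.5)), (np.float64(-81.0), np.float64(28.5)), (np.float64(-81.0), np.float64(28.5)), (np.float64(-80.5), np.float64(28.5)), (np.float64(-80.5), np.float64(29.0)), (np.float64(-80.5), np.float64(29.0)), (np.float64(-82.0), np.float64(31.0))]
34 [(np.float64(-140.0), np.float64(21.0)), (np.float64(-140.0), np.float64(21.0)), (np.float64(-140.0), np.float64(21.0)), (np.float64(-140.0), np.float64(21.0)), (np.float64(-140.0), np.float64(21.5)), (np.float64(-140.0), np.float64(21.5)), (np.float64(-140.0), np.float64(21.5)), (np.float64(-140.0), np.float64(21.5)), (np.float64(-140.0), np.float64(21.5)), (np.float64(-140.0), np.float64(21.5)), (np.float64(-127.5), np.float64(9.0)), (np.float64(-81.5), np.float64(13.0))]
```

```bash
python3 - <<'E'
from h import *
c=calibration('top');yaw=np.pi+np.radians(10.4)
im0=cv2.imread('top_raw.png');im1,d1=capture('top')
ys=np.arange(-.11,.06,.0005);xs=np.arange(-.02,.02,.001)
X,Y=np.meshgrid(xs,ys)
for nm,im in(('0',im0),('1',im1)):
    P=np.stack([.480+X*np.cos(yaw)-Y*np.sin(yaw),.061+X*np.sin(yaw)+Y*np.cos(yaw),np.full_like(X,.057)],-1)-c['xyz']
    q=P@c['rotation'];u=q[...,0]/q[...,2]*c['fx']+c['cx'];v=q[...,1]/q[...,2]*c['fy']+c['cy']
    r=cv2.remap(im,u.astype(np.float32),v.astype(np.float32),cv2.INTER_LINEAR)
    h=cv2.cvtColor(r,cv2.COLOR_BGR2HSV).astype(float).mean(1)
    print(nm,[(round(ys[i]*1000),int(h[i,1]),int(h[i,2])) for i in range(20,300,4)])
E
```

```text
0 [(-100, 75, 234), (-98, 75, 234), (-96, 76, 234), (-94, 75, 234), (-92, 76, 233), (-90, 76, 233), (-88, 76, 234), (-86, 76, 234), (-84, 78, 232), (-82, 67, 230), (-80, 38, 228), (-78, 9, 230), (-76, 1, 235), (-74, 1, 234), (-72, 0, 234), (-70, 0, 234), (-68, 0, 234), (-66, 0, 233), (-64, 0, 234), (-62, 0, 233), (-60, 0, 234), (-58, 1, 232), (-56, 1, 219), (-54, 14, 169), (-52, 61, 126), (-50, 84, 134), (-48, 86, 141), (-46, 85, 142), (-44, 84, 142), (-42, 84, 141), (-40, 84, 141), (-38, 86, 136), (-36, 95, 127), (-34, 114, 119), (-32, 124, 120), (-30, 125, 121), (-28, 125, 121), (-26, 125, 121), (-24, 123, 120), (-22, 98, 119), (-20, 57, 127), (-18, 27, 145), (-16, 15, 158), (-14, 14, 161), (-12, 16, 160), (-10, 16, 159), (-8, 16, 159), (-6, 16, 160), (-4, 16, 160), (-2, 15, 158), (0, 16, 158), (2, 17, 156), (4, 17, 158), (6, 17, 178), (8, 14, 208), (10, 8, 233), (12, 5, 243), (14, 5, 243), (16, 5, 243), (18, 5, 242), (20, 5, 242), (22, 5, 242), (24, 5, 242), (26, 5, 242), (28, 5, 242), (30, 5, 242), (32, 5, 242), (34, 5, 242), (36, 5, 242), (38, 5, 242)]
1 [(-100, 80, 166), (-98, 
[... 362 characters left out ...]
(-52, 83, 161), (-50, 82, 162), (-48, 82, 163), (-46, 82, 163), (-44, 83, 166), (-42, 83, 172), (-40, 83, 178), (-38, 83, 176), (-36, 83, 167), (-34, 85, 152), (-32, 79, 149), (-30, 58, 154), (-28, 31, 164), (-26, 16, 172), (-24, 14, 171), (-22, 15, 171), (-20, 15, 169), (-18, 12, 162), (-16, 6, 146), (-14, 2, 144), (-12, 2, 146), (-10, 1, 147), (-8, 1, 147), (-6, 1, 148), (-4, 2, 148), (-2, 2, 148), (0, 1, 148), (2, 2, 147), (4, 1, 146), (6, 1, 145), (8, 5, 146), (10, 13, 150), (12, 16, 160), (14, 16, 163), (16, 15, 163), (18, 15, 162), (20, 15, 158), (22, 23, 149), (24, 59, 130), (26, 113, 119), (28, 128, 123), (30, 126, 125), (32, 125, 125), (34, 125, 124), (36, 120, 121), (38, 108, 118)]
```

Carriage travel is 63.5 mm, so the lever is only at about 0.887: the bar creeps in the pinch as it turns, which leaves too little margin. I'll take the lever back up, let go and press on top of the bar instead, since that is stable when the lever is level.

Request:
send_rows --pt "255 0 0.0004 -0.0047 0" --pt "255 0 0.0006 -0.0047 0" --pt "255 0 0.0006 -0.0047 0" --pt "255 0 0.0014 -0.0079 0" --pt "255 0 0.0018 -0.0078 0" --pt "255 0 0.0022 -0.0077 0" --pt "255 0 0.0025 -0.0076 0" --pt "255 0 0.0029 -0.0074 0" --pt "255 0 0.0033 -0.0073 0" --pt "255 0 0.0037 -0.0071 0" --pt "255 0 0.004 -0.0069 0" --pt "255 0 0.0044 -0.0067 0" --pt "255 0 0.0047 -0.0065 0" --pt "255 0 0.005 -0.0062 0" --pt "255 0 0.0053 -0.006 0" --pt "255 0 0.0056 -0.0057 0" --pt "255 0 0.0059 -0.0054 0" --pt "255 0 0.0061 -0.0051 0" --pt "255 0 0 0 0"

```text
time_s: 21.95
position: [0.4552, 0.1943, 0.2118]
tcp_rot: [[0.984, 0.18, -0.003], [0.18, -0.984, -0.003], [-0.003, 0.002, -1.0]]
force: [1.9, -4.3, -8.4]
opening: 0.249
grasp_force: 30.3
```

Request:
send_rows --pt "80 0 0 0 0" --pt "80 0 0 0 0" --pt "80 0 0 0 0" --pt "80 0 0 0 0" --pt "80 0 0 -0.035 0" --pt "80 0 0 -0.035 0" --pt "80 0 0 -0.01 0" --pt "255 0 0 0 0" --pt "255 0 0 0 0" --pt "255 0 0 0 0" --pt "255 0 0 0 0" --pt "255 0 0 0 0" --pt "255 0 0 0 0"

```text
time_s: 23.03
position: [0.4556, 0.1965, 0.2907]
tcp_rot: [[0.984, 0.18, -0.002], [0.18, -0.984, -0.0], [-0.002, -0.0, -1.0]]
force: [0.3, -0.2, -0.7]
opening: 0.315
grasp_force: 0.0
```

```bash
python3 - <<'E'
from h import *
s=read_state();print(s['time_s'],s['opening'],s['position'],tojig(np.array(s['position']),(.480,.061),np.pi+np.radians(10.4)))
im,d=capture('top');J=tojig(pts(calibration('top'),d),(.480,.061),np.pi+np.radians(10.4))
cv2.imwrite('pics/t7.png',cv2.resize(im[170:290,180:330],None,fx=5,fy=5,interpolation=cv2.INTER_CUBIC))
E
```

```text
23.0333 0.31485814705120807 [0.45555389 0.19645066 0.29074306] [-0.00040694 -0.13763839  0.29074306]
```

View pics/t7.png

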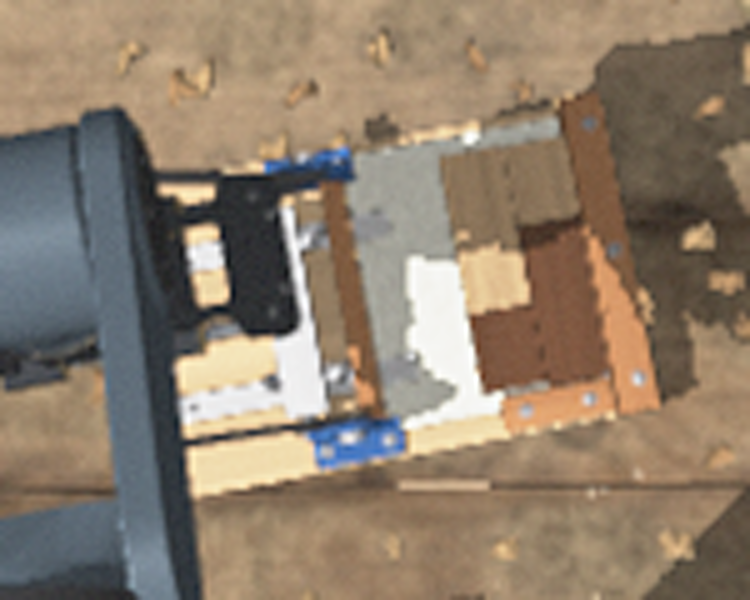

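Second row stayed closed up against the first (no bed visible between them), lever back up, and the pressure bar is at its open place. Now press on top with closed fingers.

Request:
send_rows --pt "255 0 0.0036 0.015 0" --pt "255 0 0 0.0145 0" --pt "255 0 0 0 0" --pt "255 0 0 0 0" --pt "255 0 0 0.003 0" --pt "255 0 0 0.002 0" --pt "255 0 0 0.001 0" --pt "255 0 0 0 0"

```text
time_s: 23.75
position: [0.4569, 0.1931, 0.2565]
tcp_rot: [[0.984, 0.181, 0.0], [0.181, -0.984, 0.0], [0.0, -0.0, -1.0]]
force: [-0.4, 0.1, 0.2]
opening: 0.008
grasp_force: 0.0
```

Request:
send_rows --pt "255 0 -0.0064 0.0058 0" --pt "255 0 -0.0061 0.0061 0" --pt "255 0 -0.0059 0.0054 0" --pt "255 0 -0.0056 0.0057 0" --pt "255 0 -0.0053 0.006 0" --pt "255 0 -0.005 0.0062 0" --pt "255 0 -0.0047 0.0065 0" --pt "255 0 -0.0044 0.0067 0" --pt "255 0 0 0 0"

```text
time_s: 24.5
position: [0.4491, 0.2394, 0.2086]
tcp_rot: [[0.984, 0.18, 0.002], [0.18, -0.984, 0.006], [0.003, -0.005, -1.0]]
force: [-0.3, 3.3, 4.8]
opening: 0.004
grasp_force: 2.1
```

Request:
send_rows --pt "255 0 -0.004 0.0069 0" --pt "255 0 -0.0037 0.0071 0" --pt "255 0 -0.0033 0.0073 0" --pt "255 0 -0.0029 0.0074 0" --pt "255 0 -0.0025 0.0076 0" --pt "255 0 -0.0022 0.0077 0" --pt "255 0 -0.0018 0.0078 0" --pt "255 0 -0.0014 0.0079 0" --pt "255 0 -0.0008 0.006 0" --pt "255 0 -0.0005 0.006 0" --pt "255 0 -0.0003 0.006 0" --pt "255 0 0 0.005 0" --pt "255 0 0 0 0" --pt "255 0 0 0 0"

```text
time_s: 25.67
position: [0.4445, 0.2597, 0.1253]
tcp_rot: [[0.984, 0.179, -0.0], [0.179, -0.984, 0.002], [-0.0, -0.002, -1.0]]
force: [-2.3, 6.7, 9.5]
opening: 0.008
grasp_force: 4.5
```

```bash
cat > car.py <<'E'
from h import *
c=calibration('top');yaw=np.pi+np.radians(10.4)
s=read_state();print(s['time_s'],s['position'],np.round(s['force'],1),tojig(np.array(s['position']),(.480,.061),yaw))
im,d=capture('top')
ys=np.arange(-.06,.06,.0005);xs=np.arange(-.02,.02,.001);X,Y=np.meshgrid(xs,ys)
P=np.stack([.480+X*np.cos(yaw)-Y*np.sin(yaw),.061+X*np.sin(yaw)+Y*np.cos(yaw),np.full_like(X,.057)],-1)-c['xyz']
q=P@c['rotation'];u=q[...,0]/q[...,2]*c['fx']+c['cx'];v=q[...,1]/q[...,2]*c['fy']+c['cy']
h=cv2.cvtColor(cv2.remap(im,u.astype(np.float32),v.astype(np.float32),cv2.INTER_LINEAR),cv2.COLOR_BGR2HSV).astype(float).mean(1)
print([(round(ys[i]*1000),int(h[i,1]),int(h[i,2])) for i in range(60,200,3)])
E
python3 car.py
```

```text
25.6667 [0.44447684 0.25965421 0.12528074] [-2.3  6.7  9.5] [-0.00092133 -0.20180322  0.12528074]
[(-30, 55, 174), (-28, 34, 179), (-27, 19, 188), (-25, 12, 193), (-24, 12, 193), (-22, 14, 185), (-21, 15, 177), (-19, 15, 176), (-18, 15, 176), (-16, 15, 175), (-15, 14, 171), (-13, 12, 162), (-12, 8, 151), (-10, 3, 147), (-9, 2, 147), (-7, 2, 147), (-6, 2, 147), (-4, 1, 148), (-3, 2, 149), (-1, 2, 148), (0, 1, 148), (2, 2, 149), (3, 2, 150), (5, 2, 149), (6, 2, 148), (8, 2, 147), (9, 2, 147), (11, 2, 146), (12, 3, 147), (14, 8, 150), (15, 13, 155), (17, 15, 161), (18, 15, 164), (20, 15, 162), (21, 18, 155), (23, 28, 145), (24, 59, 130), (26, 102, 121), (27, 125, 122), (29, 128, 125), (30, 125, 126), (32, 124, 126), (33, 126, 125), (35, 124, 123), (36, 120, 120), (38, 112, 117), (39, 102, 119)]
```

The lever is at 0.95 by carriage travel (68 mm), springs about 8 mm, 9.5 N on the bar. I'll let it settle and do one last numeric check of the row.

Request:
send_rows --pt "255 0 0 0 0" --pt "255 0 0 0 0" --pt "255 0 0 0 0" --pt "255 0 0 0 0" --pt "255 0 0 0 0" --pt "255 0 0 0 0"

```text
time_s: 26.22
position: [0.4445, 0.2596, 0.1256]
tcp_rot: [[0.984, 0.179, -0.0], [0.179, -0.984, 0.002], [0.0, -0.002, -1.0]]
force: [-2.6, 6.2, 9.3]
opening: 0.003
grasp_force: 4.5
```

```bash
python3 - <<'E'
from h import *
yaw=np.pi+np.radians(10.4);s=read_state();print(s['time_s'],s['position'],np.round(s['force'],1),np.abs(s['qvel']).max())
im,d=capture('top');J=tojig(pts(calibration('top'),d),(.480,.061),yaw)
hsv=cv2.cvtColor(im,cv2.COLOR_BGR2HSV)
m=(J[...,2]>.041)&(J[...,2]<.058)&(abs(J[...,0])<.1)
for n,a,b in(('row2',.042,.072),('row1',.083,.112)):
    k=m&(J[...,1]>a)&(J[...,1]<b);x=J[k][:,0];dark=hsv[k][:,1]>135
    print(n,'x',np.percentile(x,[1,99]).round(4),'z',np.percentile(J[k][:,2],[5,95]).round(3),'dark x',np.percentile(x[dark],[4,96]).round(4),'pale',np.percentile(x[~dark],[4,96]).round(4))
E
```

```text
26.2167 [0.44445575 0.25960999 0.12562693] [-2.6  6.2  9.3] 0.05856466866564417
row2 x [-0.0735  0.0743] z [0.045 0.054] dark x [0.0705 0.0705] pale [-0.069   0.0699]
row1 x [-0.0723  0.0856] z [0.045 0.054] dark x [0.0004 0.0657] pale [-0.0669  0.0738]
```

Row 2 spans x from −74 to +74 mm, flat and steady, so I'm handing in.

```bash
python3 -c "
from rig import *
print(hand_in())"
```

```text
the job is handed in; nothing more can be done
None
```

Job handed in at about 26 s: the second row is laid staggered and butted, both rows are pressed against the back stop, and the closed fingers hold the lever level (about 0.95 rad, springs about 8 mm) by pressing on the bar, after a first try at pinching it slipped; I viewed 11 pictures, one over the limit, and `hand_in()` returned no verdict.

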